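# Post a wooden chew through the sprung flap of a storage tier

## Robot

A 6-joint arm with a two-finger parallel gripper is mounted at the origin on the work surface. World frame = base frame: x ahead of the robot, y to its left, z up, the work surface at z = 0. Lengths are in m, angles in rad, forces in N, time in s.
With the tool pointing down it reaches from about 0.275 to 0.875 m from the base axis. Payload 12.5 kg.
Tool frame: the origin (TCP) lies midway between the tips of the shut fingers; the grasp point (between the pads) lies 19 mm behind it (bot.pinch_z is the distance from the TCP to the grasp point, in m); z points along the fingers, y is the line along which they close (so a half turn about z gives the same grasp; the last joint's range is limited). The gripper opens to 85 mm and grips with 20 to 120 N. Pads are 22 mm wide; open, the fingers measure 114 mm over their backs; the gripper's body (76 mm by 85 mm) begins 54 mm behind the grasp point. The pads swing forward as they close: fully open they stand 13 mm farther back than shut.
Start: joints at [1.162, 0.351, 1.652, -0, 1.139, -0.085], TCP at [0.175, 0.521, 0.231] pointing down, gripper open.
Joint ranges: [-2.75, 2.75], [-0.79, 2.1], [0.01, 2.65], [-1.57, 4.71], [0.07, 3.14], [-2.87, 2.87]. Speed limits (rad/s): [2.22, 2.22, 2.79, 3.14, 3.14, 3.14].

## Interface

Orientations are given as a unit quaternion [x, y, z, w].
In Python, from bench import bot gives the robot as it stands.
- The arm moves only by the tool move_arm, never from a script. Its argument "steps" is a list that holds one entry, the list of rows, each a list of 7 numbers: the shift along the world's x, y, z in mm, then the turn, a rotation vector about the world's x, y, z in rad, then the finger opening in mm, from 0 to 85.4. A call has 1 to 20 rows; each row shifts and turns the commanded pose from where the row before left it; what a row does not reach is not made up. A row lasts 1/12 s, in which the tool goes at most 41.7 mm and 7.16 degrees, less where a joint would pass 70% of its speed; a pose out of reach is approached as far as the arm can. A call with a gripper value outside its range is refused whole. The fingers move at their own pace and stop on an object; the grip force is fixed at half the most. Time passes only in rows, so rows that do not move let the fingers close. It gives the time, the measured TCP pose, the force, the opening and the grip force at its end, in the units of the state.
- bot.read_state(): the state, without advancing time (a new reading comes with each control period).
- bot.get_image(name): name is "side" or "top" or "wrist"; returns the picture (384x512x3 uint8, red, green, blue); there is no depth.
- bot.camera_info(name): a dict with "camera_matrix" (3x3 intrinsics, pixels), "T" (4x4, takes a point from camera to world coordinates); the wrist camera has in their place "T_tool_cam" (4x4, takes a point from camera to tool coordinates, whose origin is the TCP and whose axes are the flange's). Camera axes: x right, y up, looking along -z (the intrinsics and any distortion apply to the point x, -y, -z); pixel columns grow to the right and rows downward; lengths in m; the calibration is good to about 2 mm. A picture is of the moment at which its call begins: read the wrist's pose just before it. camera_info takes no time and is no camera call.
- bot.hand_in(): hands the job in; it is judged then, once.
The state is a dict: "clock": time; "joint_positions": joint angles; "joint_vel": joint speeds; "effort": joint torques, N m; "tool_pos": TCP position; "ee_rot": TCP orientation; "wrist_force": force on the tool from outside, world axes, zero at the start; "torque": the same for the moment, N m; "opening": opening from 0.0 (shut) to 1.0 (fully open); "finger_force": force on a finger pad.
Only numpy, scipy, OpenCV 4.12 (cv2) and the standard library are available. Lean on these libraries where they do the work, as an engineer would, in place of code of your own. Each camera call takes 0.05 s, during which the arm holds its last target. There are 200 camera calls.

## Task

Put the round wooden chew away in the green storage tier on whose ledge it lies, by pushing only: press the tier's self-closing flap inwards with one finger and, while that finger still holds it open, push the chew off the ledge through the opening with the other finger; then draw clear so that the flap shuts by itself. Do not pinch or lift the chew, do not let the chew itself shove the flap open, push it lightly, and leave the white mineral lick and everything else where it is.

Things in the scene. Friction and masses are not known exactly. Their poses are not given: they have to be found in the camera images.
- tier: Green plastic tier, fixed, 305 mm long (x), 240 wide (y), 196 high. x: level, from the ledge in under the hood; y: left when looking along x; z up. Origin: on the bench, straight below the middle of the sill. In front (x -130 to 0 mm, y -120 to 120) lies the ledge, a flat deck without rims, its top at z = 130. Inside: one hollow space, floor at z = 6, also below the ledge.
- sill (a point): Middle of the sill: the ledge's inner edge, at ledge height, where the shut flap begins; axes as the tier's. From here the hood slopes up at 27 degrees to its flat top, which runs from 130 to 175 mm past the sill, 66 mm above it. The black flap fills the slope's middle 150 mm (y -75 to 75); the slope on both sides of it is fixed.
- flap_hinge (a point): Middle of the flap's hinge line, along the tier's y at the top of the slope, 130 mm past and 66 mm above the sill. A vertical finger with its tip just above ledge height, moved along x past the sill, pushes the flap in: to about 0.15 rad with the finger's leading side 46 mm past the sill, 0.4 at 80 mm, 0.6 at 95 mm; at 0.4 the gap between sill and flap edge is some 60 mm.
- flap (a joint): Angle of the black sprung flap (rad), a flat panel 150 mm wide, 146 mm from hinge to free edge, 4 mm thick. 0 = shut: it slopes from the hinge, its upper far edge, down to the sill. It opens inwards and down, the free edge swinging away from the sill, to 1.1 at most (hanging nearly straight down). A spring shuts it: about 1 N at the free edge starts it, 2 to 4 N in its middle hold it well open.
- chew: The round wooden chew, a disc sliced from a branch with dark bark round pale wood, 44 mm in diameter, 20 mm thick, lying flat on the ledge, loose, 20 to 40 g. Origin: centre of its underside; z is its axis.
- chew_center (a point): The centre of the chew (10 mm above its underside).
- lick: White mineral lick, a thick ring 52 mm across with a 12 mm hole, 24 mm high, loose on the other half of the ledge; must stay put. Origin: centre of its underside.
- pan: Empty aluminium feed pan on the bench, 190 mm across, 45 mm high; stays put. Origin: centre of its underside.
- fork: Short steel hay fork with wooden handle lying on the right of the bench: from its origin the handle runs 240 mm back (its -x) and 60 mm ahead, the socket and four tines on to 330 mm ahead (+x), tines 140 mm across, 37 mm high at most; stays put. Origin at bench height below the front part of the handle.
- bottle: Clear hutch water bottle with red cap standing on the bench, 66 mm across, 170 mm high; stays put. Origin: centre of its underside.
- jar: Amber pellet jar with green cap standing on the bench, 84 mm across, 100 mm high; stays put. Origin: centre of its underside.
- brush: Flat cleaning brush lying on the bench, 200 mm long, 42 mm wide, 20 mm thick, handle to its -x; stays put. Origin: its middle, on the bench.
Things that resemble listed ones, but are neither listed nor needed, are in the scene too. What is meant by the chew is not pink or yellow, and is the smaller of those in its own colour.

How it is judged:
On the way, in this order (a step that is already met when the one before it is completed fails the run):
1. the flap is held pushed open while the chew still lies on the ledge (value of joint flap above 0.15 rad and x of chew_center in the frame of tier below 0 m and z of chew_center in the frame of tier above 0.13 m), for 0.1 s.
2. the chew has dropped through the opening with the flap still held open (value of joint flap above 0.15 rad and z of chew_center in the frame of tier below 0.1 m and x of chew_center in the frame of tier above -0.125 m), for 0.1 s.
At the end, for the whole second after the job is handed in: The chew lies at rest inside the tier (its centre less than 60 mm above the bench, within the tier's walls), the flap has shut (less than 0.05 rad open), and the mineral lick is within 20 mm of where it was (z of chew_center in the frame of tier below 0.06 m and x of chew_center in the frame of tier between -0.125 and 0.17 m and y of chew_center in the frame of tier between -0.115 and 0.115 m and linear speed of chew below 0.03 m/s and value of joint flap below 0.05 rad and distance of lick from where it was at the start of the episode below 0.02 m); the robot touches nothing.
It fails at once if the chew was pushed past the sill while the flap was not held open (chew centre over the opening with the flap under 0.15 rad) (x of chew_center in the frame of tier above 0 m and z of chew_center in the frame of tier above 0.13 m and value of joint flap below 0.15 rad).
It fails at once if the chew was lifted (its centre more than 15 mm above where it lies on the ledge) (z of chew_center in the frame of tier above 0.155 m).
It fails at once if the chew was pinched or pressed hard (more than 15 N from the fingers) (contact force between the fingers and chew above 15 N).
It fails at once if the mineral lick was moved more than 20 mm (distance of lick from where it was at the start of the episode above 0.02 m).
It fails at once if a bystander on the bench was moved more than 30 mm (distance of any of pan, fork, bottle, jar, brush from where it was at the start of the episode above 0.03 m).
It also fails if it takes over 45 s, if anything falls off the work surface, if the arm or the gripper's body presses on something with over 40 N, if the wrist force passes 120 N, or if a joint passes its speed limit or range.

## Working session

There is one attempt and no reset: what is moved stays moved. The work goes in short steps, Python scripts to look and compute and a tool call to move; the robot and the scene stay as the last step left them, time stands still between calls to the robot, and variables do not carry over. Pictures are saved under pics/ and viewed, at most 10 in all, crops included, and the job is handed in when it is done.

Besides the shell and the picture viewer there is one more tool, called after "Emit:" as name([rows], argument=value, ...), one row to a line, values as JSON. move_arm: Moves the arm, as the interface text tells. Its arguments: {"type":"object","properties":{"steps":{"type":"array","items":{"type":"array","items":{"type":"array","items":{"type":"number"}}}}},"required":["steps"]}

```bash
mkdir -p pics; ls; python3 - <<'E'
from bench import bot
import cv2,numpy as np
np.set_printoptions(precision=4,suppress=True)
for n in("top","side"):
    im=bot.get_image(n); cv2.imwrite(f"pics/{n}0.png",im[:,:,::-1]); c=bot.camera_info(n); print(n,c)
print(bot.camera_info("wrist")); print(bot.read_state())
E
```

```text
pics
top {'camera_matrix': array([[471.4261,   0.    , 255.6291],
       [  0.    , 471.4261, 189.4405],
       [  0.    ,   0.    ,   1.    ]]), 'T': array([[ 0.0255,  0.985 , -0.1704,  0.1841],
       [-0.9997,  0.0256, -0.0018, -0.0564],
       [ 0.0026,  0.1704,  0.9854,  1.9356],
       [ 0.    ,  0.    ,  0.    ,  1.    ]])}
side {'camera_matrix': array([[386.4811,   0.    , 252.514 ],
       [  0.    , 386.4811, 194.9659],
       [  0.    ,   0.    ,   1.    ]]), 'T': array([[ 0.7616,  0.4975, -0.4153, -0.0317],
       [-0.648 ,  0.5867, -0.4856, -0.6779],
       [ 0.0021,  0.639 ,  0.7692,  1.1548],
       [ 0.    ,  0.    ,  0.    ,  1.    ]])}
{'camera_matrix': array([[323.061 ,   0.    , 251.48  ],
       [  0.    , 323.061 , 199.7499],
       [  0.    ,   0.    ,   1.    ]]), 'T_tool_cam': array([[-0.0018,  0.9615,  0.2747,  0.0701],
       [ 1.    ,  0.0019, -0.0002, -0.    ],
       [-0.0007,  0.2747, -0.9615, -0.1435],
       [ 0.    ,  0.    ,  0.    ,  1.    ]])}
{'clock': 0.1, 'joint_positions': array([ 1.1624,  0.3511,  1.6523,  0.    ,  1.1391, -0.0846]), 'joint_vel': array([-0.0018,  0.0012, -0.0006,  0.0008, -0.0013,  0.0007]), 'effort': array([ -0.001 , -50.684 , -29.1874,  -0.0002,   0.0027,   0.    ]), 'tool_pos': array([0.1748, 0.5212, 0.2308]), 'ee_rot': array([ 0.1612,  0.9869, -0.0005, -0.0001]), 'wrist_force': array([-0.7252,  0.0819,  0.1045]), 'torque': array([-0.0531,  0.0152, -0.0479]), 'finger_force': 0.0, 'opening': 1.0010787776565866}
```

View pics/top0.png

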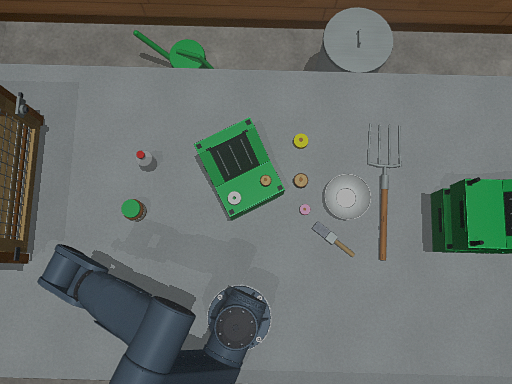

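View pics/side0.png

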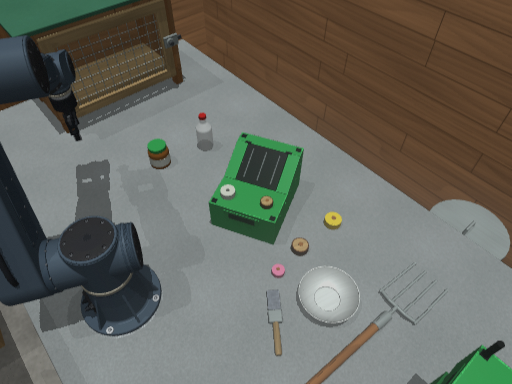

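Candidates in the top view are a wooden disc on the ledge (265,181), a bigger wooden disc on the bench (301,180), a yellow one (301,141), a pink one (305,209) and the white lick (234,198). By the description the chew is the one on the ledge, so I'll check it in a close crop.

```bash
python3 - <<'E'
import cv2
a=cv2.imread("pics/top0.png")[110:225,185:315]; cv2.imwrite("pics/topc.png",cv2.resize(a,None,fx=5,fy=5,interpolation=cv2.INTER_CUBIC))
E
```

```text
(no output)
```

View pics/topc.png

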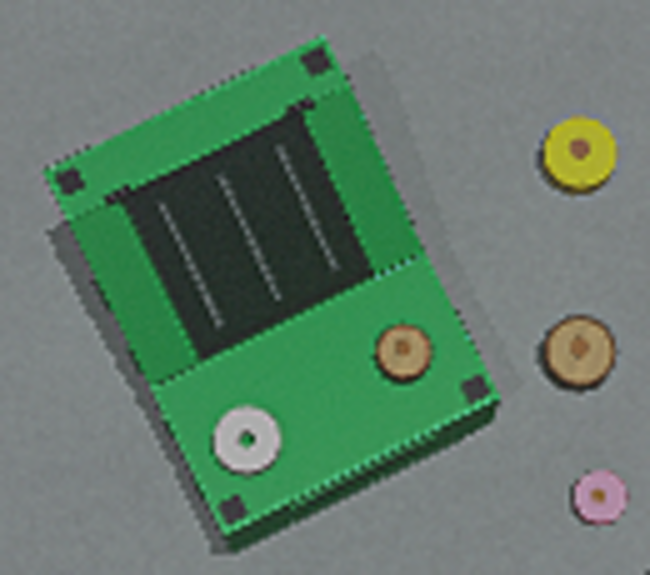

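The crop shows the ledge disc at crop (404,350), which is smaller than the bench disc at (580,352), so it is the chew. The lick is at (248,439), the ledge's front corners at (226,532) and (498,400), and the sill ends at (152,386) and (424,258). Next I'll turn these into positions.

```bash
cat > h.py <<'E'
import numpy as np
from bench import bot
np.set_printoptions(precision=4,suppress=True)
def ray(K,T,u,v,z):
    d=T[:3,:3]@np.array([(u-K[0,2])/K[0,0],-(v-K[1,2])/K[1,1],-1]); o=T[:3,3]
    return o+d*(z-o[2])/d[2]
def px(name,u,v,z):
    c=bot.camera_info(name); return ray(c["camera_matrix"],c["T"],u,v,z)
E
python3 - <<'E'
from h import *
f=lambda u,v,z:px("top",(u-2)/5+185,(v-2)/5+110,z)
P={k:f(*a) for k,a in dict(fl=(226,532,.13),fr=(498,400,.13),sl=(152,386,.13),sr=(424,258,.13),rl=(45,172,.196),rr=(325,38,.196),chew=(404,350,.145),lick=(248,439,.154)).items()}
for k in P: print(k,P[k])
for a,b in("fl fr","sl sr","rl rr","fl sl","fr sr","sl rl","sr rr"and"sr rr"): pass
E
python3 - <<'E'
from h import *
from scipy.optimize import least_squares
f=lambda u,v,z:px("top",(u-2)/5+185,(v-2)/5+110,z)
M=[((226,532,.13),(-.13,.12)),((498,400,.13),(-.13,-.12)),((152,386,.13),(0,.12)),((424,258,.13),(0,-.12)),((45,172,.196),(.175,.12)),((325,38,.196),(.175,-.12))]
W=np.array([f(*a)[:2] for a,_ in M]);L=np.array([b for _,b in M])
R=lambda t:np.array([[np.cos(t),-np.sin(t)],[np.sin(t),np.cos(t)]])
s=least_squares(lambda p:((L@R(p[2]).T+p[:2])-W).ravel(),[.6,0,.4])
print("tier",s.x,np.degrees(s.x[2]),s.fun*1000)
for n,a in dict(chew=(404,348,.15),lick=(248,439,.154)).items(): print(n,R(s.x[2]).T@(f(*a)[:2]-s.x[:2]))
# side check
print("side chew", R(s.x[2]).T@(px("side",266.5,201.5,.15)[:2]-s.x[:2]),"side lick", R(s.x[2]).T@(px("side",228,190,.154)[:2]-s.x[:2]))
E
```

```text
fl [0.3901 0.0436 0.13  ]
fr [ 0.4986 -0.1642  0.13  ]
sl [0.5027 0.1051 0.13  ]
sr [ 0.6103 -0.1043  0.13  ]
rl [0.6543 0.1873 0.196 ]
rr [ 0.7663 -0.0229  0.196 ]
chew [ 0.5334 -0.09    0.145 ]
lick [0.4592 0.0279 0.154 ]
tier [0.5571 0.0004 0.487 ] 27.905163220903287 [-3.993   2.0284 -0.2238 -2.2867 -1.7152  1.3449  2.9734 -1.2932  1.2953
  1.0669  1.6632 -0.8602]
chew [-0.0627 -0.0689]
lick [-0.0736  0.0701]
side chew [-0.0705 -0.071 ] side lick [-0.0751  0.0671]Traceback (most recent call last):
  File "<stdin>", line 5, in <module>
ValueError: too many values to unpack (expected 2)
```

The chew is at tier (-66,-70) mm and the tier at (0.557, 0.000) with yaw 27.9°, with edges and sizes consistent to about 4 mm. I'll set the closing line at about 60° in the world frame, 32° from the tier's x. One finger then leads into the flap while the other pushes the chew diagonally through the middle of the opening. First I'll hover above and look.

Emit:
move_arm([
  [[19,-32,1.5,0,0,-0.0105,85],[19,-32,1.5,0,0,-0.0105,85],[19,-32,1.5,0,0,-0.0105,85],[19,-32,1.5,0,0,-0.0105,85],[19,-32,1.5,0,0,-0.0105,85],[19,-32,1.5,0,0,-0.0105,85],[19,-32,1.5,0,0,-0.0105,85],[19,-32,1.5,0,0,-0.0105,85],[19,-32,1.5,0,0,-0.0105,85],[19,-32,1.5,0,0,-0.0105,85],[19,-32,1.5,0,0,-0.0105,85],[19,-32,1.5,0,0,-0.0105,85],[19,-32,1.5,0,0,-0.0105,85],[19,-32,1.5,0,0,-0.0105,85],[19,-32,1.5,0,0,-0.0105,85],[19,-32,1.5,0,0,-0.0105,85],[19,-32,1.5,0,0,-0.0105,85],[19,-32,1.5,0,0,-0.0105,85],[19,-32,1.5,0,0,-0.0105,85],[0,0,0,0,0,0,85]],
])

```text
clock: 1.77
tool_pos: [0.5381, -0.0913, 0.2594]
ee_rot: [0.261, 0.965, -0.001, 0.001]
wrist_force: [0.2, -0.1, -0.1]
opening: 0.993
finger_force: 0.0
```

```bash
cat >> h.py <<'E'
from scipy.spatial.transform import Rotation as Ro
def wristT():
    s=bot.read_state(); c=bot.camera_info("wrist"); T=np.eye(4); T[:3,:3]=Ro.from_quat(s["ee_rot"]).as_matrix(); T[:3,3]=s["tool_pos"]
    return c["camera_matrix"],T@c["T_tool_cam"],s
E
python3 - <<'E'
from h import *
import cv2
K,T,s=wristT(); im=bot.get_image("wrist"); np.savez("w1.npz",K=K,T=T)
cv2.imwrite("pics/w1.png",cv2.resize(im[:,:,::-1],None,fx=1.5,fy=1.5,interpolation=cv2.INTER_CUBIC))
y=Ro.from_quat(s["ee_rot"]).as_matrix()[:,1]; print(s["tool_pos"],s["clock"],np.degrees(np.arctan2(y[1],y[0])),s["joint_positions"])
E
```

```text
[ 0.5381 -0.0913  0.2594] 1.7667 59.789040355320864 [-0.2528  0.3146  1.6299 -0.0011  1.1959 -1.2959]
```

View pics/w1.png

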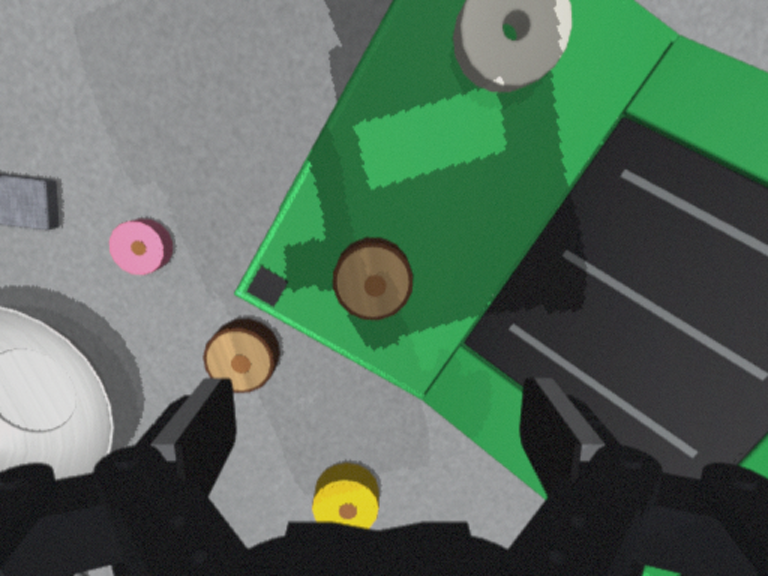

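The wrist view shows the chew at about (373,279), the ledge's front right corner at (238,293), the sill ends at (426,396) and (676,40), and the flap's lower corners at (465,343) and (625,112). The fingers are at the bottom, with finger A on the right.

```bash
python3 - <<'E'
from h import *
from scipy.optimize import least_squares
d=np.load("w1.npz"); K,T=d["K"],d["T"]
f=lambda u,v,z:ray(K,T,(u-.25)/1.5,(v-.25)/1.5,z)[:2]
M=[((238,293,.13),(-.13,-.12)),((426,396,.13),(0,-.12)),((676,40,.13),(0,.12)),((465,343,.13),(0,-.075)),((625,112,.13),(0,.075))]
W=np.array([f(*a) for a,_ in M]);L=np.array([b for _,b in M])
R=lambda t:np.array([[np.cos(t),-np.sin(t)],[np.sin(t),np.cos(t)]])
s=least_squares(lambda p:((L@R(p[2]).T+p[:2])-W).ravel(),[.6,0,.4]); p=s.x
print("tier",p,np.degrees(p[2]),s.fun*1000)
for n,a in dict(chew=(373,280,.15),lick=(514,27,.154)).items(): w=f(*a);print(n,w,R(p[2]).T@(w-p[:2]))
E
```

```text
tier [0.5583 0.0026 0.4938] 28.289905445698807 [ 0.3802 -1.0417  1.3257 -2.2535 -1.562   3.6151 -0.9986  0.2254  0.8546
 -0.5453]
chew [ 0.5292 -0.089 ] [-0.069  -0.0669]
lick [0.458  0.0282] [-0.0762  0.07  ]
```

Both views agree: tier at (0.558, 0.0015) with yaw 28.1°, chew at (0.5305, -0.090). I'll descend straddling the chew.

Emit:
move_arm([
  [[-2,4,-20,0,0,0,85],[-2,3,-30,0,0,0,85],[0,0,-30,0,0,0,85],[0,0,-25,0,0,0,85],[0,0,-15,0,0,0,85],[0,0,-8,0,0,0,85],[0,0,-3,0,0,0,85],[0,0,0,0,0,0,85],[0,0,0,0,0,0,85]],
])

```text
clock: 2.57
tool_pos: [0.5324, -0.0795, 0.1298]
ee_rot: [0.259, 0.966, 0.0, 0.001]
wrist_force: [-0.5, -0.9, -0.1]
opening: 0.991
finger_force: 0.0
```

```bash
python3 - <<'E'
from h import *
import cv2
im=bot.get_image("wrist"); w=cv2.resize(im[:,:,::-1],None,fx=.8,fy=.8,interpolation=cv2.INTER_AREA)
s=bot.get_image("side")[130:250,190:330,::-1]; s=cv2.resize(s,None,fx=2.56,fy=2.56,interpolation=cv2.INTER_CUBIC)
cv2.imwrite("pics/w2.png",np.hstack([w,s[:w.shape[0]]]))
print(bot.read_state()["tool_pos"],bot.read_state()["wrist_force"])
E
```

```text
[ 0.5325 -0.0796  0.1299] [0.5161 0.208  0.1131]
```

View pics/w2.png

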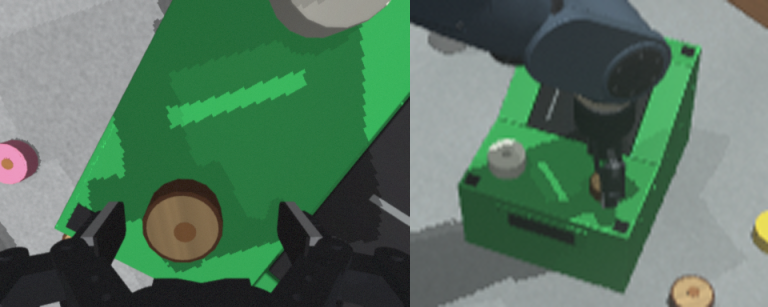

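The chew sits between the fingers with a gap of about 10 mm to the rear one, and it is level with the pads. I'll lower 7 mm so the tips are at about 0.136, then push along the closing line until the flap should be at about 0.2 rad with the chew still on the ledge.

Emit:
move_arm([
  [[0,0,-3,0,0,0,85],[0,0,-3,0,0,0,85],[0,0,-1,0,0,0,85],[0,0,0,0,0,0,85],[1,1.7,0,0,0,0,85],[1,1.7,0,0,0,0,85],[1.5,2.6,0,0,0,0,85],[1.5,2.6,0,0,0,0,85],[1.5,2.6,0,0,0,0,85],[1.5,2.6,0,0,0,0,85],[1.5,2.6,0,0,0,0,85],[1.5,2.6,0,0,0,0,85],[1.5,2.6,0,0,0,0,85],[1.5,2.6,0,0,0,0,85],[0,0,0,0,0,0,85]],
])

```text
clock: 3.92
tool_pos: [0.5462, -0.0549, 0.1218]
ee_rot: [0.259, 0.966, 0.0, 0.0]
wrist_force: [-0.3, 0.5, -0.2]
opening: 0.998
finger_force: 0.1
```

Emit:
move_arm([
  [[1.5,2.6,0,0,0,0,85],[1.5,2.6,0,0,0,0,85],[1.5,2.6,0,0,0,0,85],[1.5,2.6,0,0,0,0,85],[1.5,2.6,0,0,0,0,85],[1.5,2.6,0,0,0,0,85],[1.5,2.6,0,0,0,0,85],[1.5,2.6,0,0,0,0,85],[1.5,2.6,0,0,0,0,85],[1.5,2.6,0,0,0,0,85],[1.5,2.6,0,0,0,0,85],[1.5,2.6,0,0,0,0,85],[1.5,2.6,0,0,0,0,85],[1.5,2.6,0,0,0,0,85],[1.5,2.6,0,0,0,0,85],[0,0,0,0,0,0,85],[0,0,0,0,0,0,85],[0,0,0,0,0,0,85]],
])

```text
clock: 5.42
tool_pos: [0.5685, -0.0163, 0.1218]
ee_rot: [0.259, 0.966, 0.0, 0.0]
wrist_force: [-0.2, 0.4, 0.8]
opening: 0.997
finger_force: 0.6
```

```bash
python3 - <<'E'
from h import *
import cv2
im=bot.get_image("wrist"); cv2.imwrite("pics/w3.png",cv2.resize(im[:,:,::-1],None,fx=1.5,fy=1.5,interpolation=cv2.INTER_CUBIC))
s=bot.read_state(); print(s["tool_pos"],s["wrist_force"],s["finger_force"])
E
```

```text
[ 0.5685 -0.0163  0.1219] [-0.8961  0.5047  1.1068] 0.5611813254654408
```

View pics/w3.png

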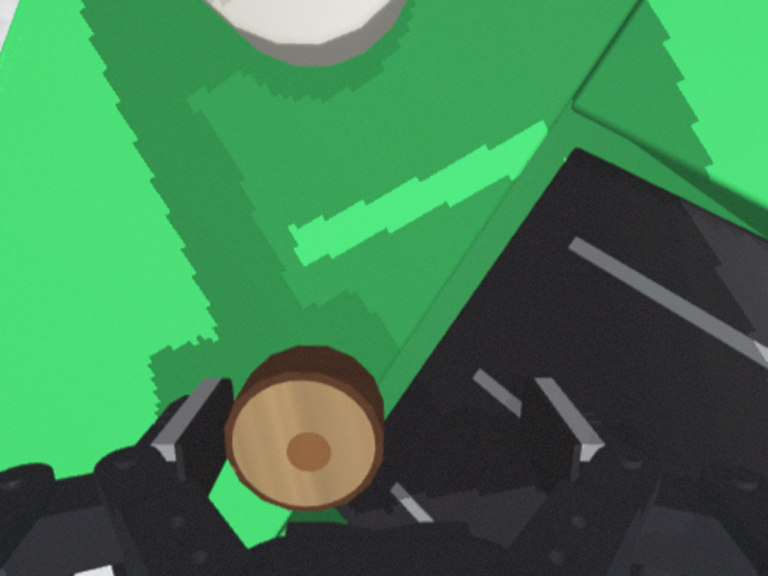

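The chew rests against the rear finger at (305,440). The flap has left the sill, its corner now at (577,150). I'll check both numerically.

```bash
python3 - <<'E'
from h import *
K,T,s=wristT(); t=np.radians(28.1); R=np.array([[np.cos(t),-np.sin(t)],[np.sin(t),np.cos(t)]]); o=np.array([.558,.0015])
g=lambda u,v,z:R.T@(ray(K,T,(u-.25)/1.5,(v-.25)/1.5,z)[:2]-o)*1000
print("chew",g(305,442,.15))
for th in(.1,.15,.2,.25,.3,.4):
    a=np.arctan2(66,130)+th; print(th,"expect x",130-146*np.cos(a),"got",g(577,150,.196-.146*np.sin(a)))
print("sill corner",g(575,105,.13))
E
```

```text
chew [-14.3971 -33.4765]
0.1 expect x 7.065324625129492 got [11.6956 72.2994]
0.15 expect x 11.155297481728326 got [13.6526 73.6684]
0.2 expect x 15.542320201498228 got [15.5411 74.9893]
0.25 expect x 20.215427512357067 got [17.3562 76.259 ]
0.3 expect x 25.162939079734926 got [19.0935 77.4742]
0.4 expect x 35.831055216161985 got [22.3172 79.7291]
sill corner [ 0.1335 77.9946]
```

The flap is at 0.20 rad and the chew centre 14 mm short of the sill, so step 1 is met. I'll push on through.

Emit:
move_arm([
  [[1.5,2.6,0,0,0,0,85],[1.5,2.6,0,0,0,0,85],[1.5,2.6,0,0,0,0,85],[1.5,2.6,0,0,0,0,85],[1.5,2.6,0,0,0,0,85],[1.5,2.6,0,0,0,0,85],[1.5,2.6,0,0,0,0,85],[1.5,2.6,0,0,0,0,85],[1.5,2.6,0,0,0,0,85],[1.5,2.6,0,0,0,0,85],[1.5,2.6,0,0,0,0,85],[1.5,2.6,0,0,0,0,85],[1.5,2.6,0,0,0,0,85],[1.5,2.6,0,0,0,0,85],[0,0,0,0,0,0,85],[0,0,0,0,0,0,85],[0,0,0,0,0,0,85],[0,0,0,0,0,0,85],[0,0,0,0,0,0,85]],
])

```text
clock: 7.05
tool_pos: [0.5894, 0.0201, 0.1219]
ee_rot: [0.259, 0.966, 0.0, 0.0]
wrist_force: [-2.1, 1.5, 1.5]
opening: 0.996
finger_force: 1.1
```

```bash
python3 - <<'E'
from h import *
import cv2
im=bot.get_image("wrist"); cv2.imwrite("pics/w4.png",cv2.resize(im[:,:,::-1],None,fx=1.5,fy=1.5,interpolation=cv2.INTER_CUBIC))
s=bot.read_state(); print(s["tool_pos"],s["wrist_force"],s["finger_force"])
E
```

```text
[0.5895 0.0201 0.1219] [-1.5143 -0.0364  1.9094] 1.0508508794009686
```

View pics/w4.png

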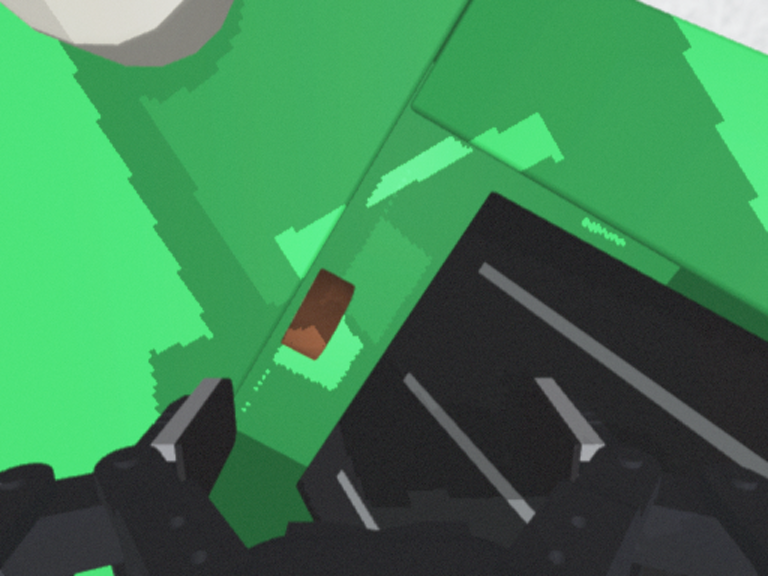

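The chew has dropped through. It is standing on edge on the floor inside at (318,315), with the flap well open. I'll retreat along the same line so the flap shuts on its own, then rise.

Emit:
move_arm([
  [[-2,-3.5,0,0,0,0,85],[-3,-5.2,0,0,0,0,85],[-3,-5.2,0,0,0,0,85],[-3,-5.2,0,0,0,0,85],[-3,-5.2,0,0,0,0,85],[-3,-5.2,0,0,0,0,85],[-3,-5.2,0,0,0,0,85],[-3,-5.2,0,0,0,0,85],[-3,-5.2,0,0,0,0,85],[-3,-5.2,0,0,0,0,85],[-3,-5.2,0,0,0,0,85],[-3,-5.2,0,0,0,0,85],[-3,-5.2,0,0,0,0,85],[-3,-5.2,0,0,0,0,85],[-3,-5.2,0,0,0,0,85],[-3,-5.2,0,0,0,0,85],[-3,-5.2,0,0,0,0,85],[-3,-5.2,0,0,0,0,85],[-3,-5.2,0,0,0,0,85],[-1,-1.7,0,0,0,0,85]],
])

```text
clock: 8.77
tool_pos: [0.532, -0.0795, 0.1218]
ee_rot: [0.259, 0.966, -0.0, -0.0]
wrist_force: [-0.5, -0.8, -0.6]
opening: 0.996
finger_force: 0.0
```

Emit:
move_arm([
  [[0,0,5,0,0,0,85],[0,0,15,0,0,0,85],[0,0,25,0,0,0,85],[0,0,25,0,0,0,85],[0,0,25,0,0,0,85],[0,0,25,0,0,0,85],[0,0,15,0,0,0,85],[0,0,0,0,0,0,85],[0,0,0,0,0,0,85],[0,0,0,0,0,0,85],[0,0,0,0,0,0,85],[0,0,0,0,0,0,85],[0,0,0,0,0,0,85],[0,0,0,0,0,0,85],[0,0,0,0,0,0,85],[0,0,0,0,0,0,85],[0,0,0,0,0,0,85],[0,0,0,0,0,0,85]],
])

```text
clock: 10.27
tool_pos: [0.5325, -0.0788, 0.2568]
ee_rot: [0.259, 0.966, 0.0, 0.0]
wrist_force: [0.4, -0.1, 0.3]
opening: 0.997
finger_force: 0.0
```

```bash
python3 - <<'E'
from h import *
import cv2
K,T,s=wristT(); np.savez("w5.npz",K=K,T=T)
im=bot.get_image("wrist"); cv2.imwrite("pics/w5.png",cv2.resize(im[:,:,::-1],None,fx=1.5,fy=1.5,interpolation=cv2.INTER_CUBIC))
print(s["clock"],s["tool_pos"],s["wrist_force"],s["finger_force"])
E
```

```text
10.2667 [ 0.5325 -0.0788  0.2568] [ 0.3884 -0.0726  0.3444] 0.0
```

View pics/w5.png

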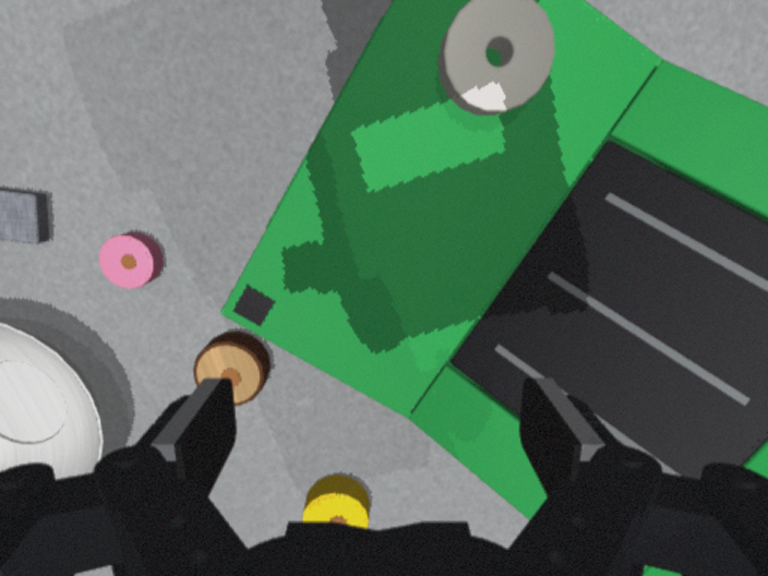

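The flap is flush with the sill again, its edge running (453,363)–(610,140). The ledge is clear of the chew and the lick has not moved. I'll wait a few seconds so the chew settles, then hand in.

Emit:
move_arm([
  [[0,0,0,0,0,0,85],[0,0,0,0,0,0,85],[0,0,0,0,0,0,85],[0,0,0,0,0,0,85],[0,0,0,0,0,0,85],[0,0,0,0,0,0,85],[0,0,0,0,0,0,85],[0,0,0,0,0,0,85],[0,0,0,0,0,0,85],[0,0,0,0,0,0,85],[0,0,0,0,0,0,85],[0,0,0,0,0,0,85],[0,0,0,0,0,0,85],[0,0,0,0,0,0,85],[0,0,0,0,0,0,85],[0,0,0,0,0,0,85],[0,0,0,0,0,0,85],[0,0,0,0,0,0,85],[0,0,0,0,0,0,85],[0,0,0,0,0,0,85]],
])

```text
clock: 11.98
tool_pos: [0.5325, -0.0788, 0.2568]
ee_rot: [0.259, 0.966, 0.0, -0.0]
wrist_force: [0.9, -0.1, 0.2]
opening: 0.998
finger_force: 0.0
```

Emit:
move_arm([
  [[0,0,0,0,0,0,85],[0,0,0,0,0,0,85],[0,0,0,0,0,0,85],[0,0,0,0,0,0,85],[0,0,0,0,0,0,85],[0,0,0,0,0,0,85],[0,0,0,0,0,0,85],[0,0,0,0,0,0,85],[0,0,0,0,0,0,85],[0,0,0,0,0,0,85],[0,0,0,0,0,0,85],[0,0,0,0,0,0,85],[0,0,0,0,0,0,85],[0,0,0,0,0,0,85],[0,0,0,0,0,0,85],[0,0,0,0,0,0,85],[0,0,0,0,0,0,85],[0,0,0,0,0,0,85],[0,0,0,0,0,0,85],[0,0,0,0,0,0,85]],
])

```text
clock: 13.65
tool_pos: [0.5325, -0.0788, 0.2568]
ee_rot: [0.259, 0.966, 0.0, 0.0]
wrist_force: [-0.2, 0.4, -0.4]
opening: 0.995
finger_force: 0.0
```

```bash
python3 -c "
from bench import bot
print(bot.hand_in())"
```

```text
the job is handed in; nothing more can be done
None
```

The job is handed in, verdict not shown: I pushed the chew through the held-open flap into the tier, the flap shut by itself, and the lick was still in place on the last look.

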